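Hold the set-up square in the fence corner

ROBOT

A 6-joint arm with a two-finger parallel gripper is mounted at the origin on a cart in front of the work surface, level with it; the furniture and walls round the work are solid. World frame = base frame: x ahead of the robot, y to its left, z up, the work surface at z = 0. Lengths are in m, angles in rad, forces in N, time in s.
With the tool pointing down it reaches from about 0.3 to 0.875 m from the base axis. Payload 4.2 kg.
Tool frame: the origin (TCP) lies at the very end of the fingers, on their centre line; the grasp point (between the pads) lies 19 mm behind it (manip.hold_point_z is the distance from the TCP to the grasp point, in m); z points along the fingers, y is the line along which they close (so a half turn about z gives the same grasp; the last joint's range is limited). The gripper opens to 85 mm and grips with 20 to 120 N. Pads are 22 mm wide; open, the fingers measure 114 mm over their backs; the gripper's body (76 mm by 85 mm) begins 54 mm behind the grasp point. The pads swing forward as they close: fully open they stand 13 mm farther back than shut.
Start: joints at [-1.235, 0.32, 1.565, -0, 1.257, -0.02], TCP at [0.2, -0.539, 0.231] pointing down, gripper open.
Joint ranges: [-3.11, 3.11], [-0.84, 2.01], [0.21, 2.61], [-1.34, 4.49], [0.05, 2.63], [-2.56, 2.56]. Speed limits (rad/s): [2.57, 2.57, 3.14, 3.14, 3.14, 3.14].

INTERFACE

Orientations are given as a unit quaternion [x, y, z, w].
In Python, from bench import manip gives the robot as it stands.
- The arm moves only by the shell command python3 -m creep 'ROWS' [FORCE]. ROWS is JSON, a list of rows, each a list of 7 numbers: the shift along the world's x, y, z in cm, then the turn, a rotation vector about the world's x, y, z in rad, then the opening, from 0 (shut) to 1 (fully open). In form: [[dx, dy, dz, ax, ay, az, gripper], ...]. A call has 1 to 20 rows; each row shifts and turns the commanded pose from where the row before left it; what a row does not reach is not made up. A row lasts 1/8 s, in which the tool goes at most 62.5 mm and 10.7 degrees, less where a joint would pass 70% of its speed; a pose out of reach is approached as far as the arm can. A call with a gripper value outside its range is refused whole. The fingers move at their own pace and stop on an object; FORCE is the grip in N (left out, the last holds). Time passes only in rows, so rows that do not move let the fingers close. It gives the time, the measured TCP pose, the force, the opening and the grip force at its end, in the units of the state.
- manip.get_obs(): the state, without advancing time (a new reading comes with each control period).
- manip.camera(name): name is "side" or "top"; returns the picture (384x512x3 uint8, red, green, blue); there is no depth.
- manip.camera_model(name): a dict with "vertical_fov" (degrees; the focal length in pixels is half the picture's height over the tangent of half this angle, whatever the lens; pixels are square), "cx", "cy" (the principal point, pixels), "D" ([k1, k2, p1, p2, k3] as OpenCV has them; the pictures are not rectified), "R" (3x3) and "t" (3): a world point X has camera coordinates R X + t. Camera axes: x right, y down, z forward; pixel columns grow to the right and rows downward; lengths in m; the calibration is good to about 2 mm. A picture is of the moment at which its call begins. camera_model takes no time and is no camera call.
- manip.close_job(): hands the job in; it is judged then, once.
Trained networks look in the newest picture that a camera, given by its name, has taken for a name from the list of things; names that differ only in an ending like _2 or _b are one class to them, and where a whole thing is asked for, a point or a joint stands for the part that bears it (a point fixed in the world has none). Each returns a list of dicts, best first, with "score" (0 to 1); they miss things now and then, are a little off and sometimes report something else, mostly with a low value. They report only what shows in the picture. A call takes as long as a camera call.
- manip.trace(query, camera): "region" (384x512 bool, what is visible of it) and "bbox" ([left, top, width, height] in pixels, round what is visible of it).
The state is a dict: "t": time; "joint_positions": joint angles; "joint_velocities": joint speeds; "joint_torque": joint torques, N m; "eef_pos": TCP position; "ee_rot": TCP orientation; "force": force on the tool from outside, world axes, zero at the start; "wrist_torque": the same for the moment, N m; "finger_gap": finger opening in m; "gripper_force": force on a finger pad.
Only numpy, scipy, OpenCV 4.12 (cv2) and the standard library are available. Lean on these libraries where they do the work, as an engineer would, in place of code of your own. Each camera call takes 0.05 s, during which the arm holds its last target. There are 200 camera calls.

TASK

Pick up the steel set-up square by its orange grip, lay it flat on the jig's base plate, and press its outer corner fully home into the corner between the black stop fence and the blue sprung fence, so that one outer edge lies flush along each fence and the blue fence is pushed out to a right angle. Finish while still gripping the square and pressing it against both fences, so that a colleague can tighten the blue fence's lock screw; leave everything else on the desk where it stands.

Things in the scene. Friction and masses are not known exactly. Their poses are not given: they have to be found in the camera images.
- square_grip (a point): Centre of the upright orange grip bar of the loose steel set-up square (about 0.35 kg), 42 mm above the square's underside; the square lies flat. The bar is 14 mm thick along the square's x, 40 mm long along its y, and its top is 60 mm above the underside, its faces free above 14 mm. The axes are the square's: z up, +x and +y point from the bar towards its two outer edges.
- square_corner (a point): The square's outer corner, on its underside, at (+38, +38) mm from the grip bar's axis. From it two limbs run along -y and along -x, each 110 mm long, 22 mm wide, 12 mm thick; a gusset under the bar joins them. The outer edge at x = +38 mm goes against the black stop fence, that at y = +38 mm against the blue swing fence. The point itself is relieved by 4 mm on the y side.
- square: The whole square; origin on its underside below the grip bar's axis, axes as given for square_grip. Steel on the plate and fences rubs with a friction of about 0.6: pressed down hard, it sticks and will not slide home.
- jig_corner (a point): Inner corner where the faces of the two fences meet, on the top of the jig's base plate (8 mm above the desk); the axes are the jig's. The square is home when square_corner lies here with its x and y axes along the jig's.
- jig: The jig, fixed to the desk: grey base plate 180x180x8 mm, origin at the centre of its underside; jig_corner is at (+70, +70, +8) mm.
- stop_fence: Fixed black fence on the base plate, 140 mm long, 22 mm high above the plate; origin at jig_corner, its face is the jig's plane x = +70 mm, running from the corner along -y.
- swing_face (a point): Middle of the face of the blue swing fence on the base plate, 22 mm high (31 mm at the black lock screw, 116 mm from the corner), 128 mm long; it pivots about the upright line through jig_corner and runs from it along about -x. This point is 65 mm from the pivot, half-way up; the axes turn with the fence, y square to its face, pointing into the fence.
- swing_fence (a joint): Angle of the blue fence (rad): 0 when square to the stop fence, negative when leaning in over the base plate (as it starts, -0.13 to -0.19, its free end up to 24 mm inward), positive when pushed past square (stop at +0.10). A spring of 2 N m/rad pushes it in, with a torque of about 0.3 N m at 0; let go, it swings back in.
- objective_box: Loose bystander, to be left alone: small white and blue folding carton, 37x50x72 mm; origin at the centre of its underside.
- eyepiece: Bystander fixed in place, to be left alone: black and silver microscope eyepiece standing upright, 34 mm across, 50 mm high; origin at the centre of its underside.
- holder: Bystander fixed in place, to be left alone: black post holder with a silver thumb screw, 47x39x50 mm; origin at the centre of its underside.
- tape: Bystander fixed in place, to be left alone: roll of white tape lying flat, 64 mm across, 19 mm high; origin at the centre of its underside.
- post: Bystander fixed in place, to be left alone: slim steel post standing upright, 13 mm across, 81 mm high; origin at the centre of its underside.
- case: Loose bystander, to be left alone: black round screw case, 37 mm across, 48 mm high; origin at the centre of its underside.
- fork: Bystander fixed in place, to be left alone: flat black clamp fork, 22x64x8 mm; origin at the centre of its underside.

How it is judged:
By the outcome, as a careful person would: the job done as asked, in the order asked, and still so for the second after the job is handed in, while the arm keeps its last pose, push and grip.
It also fails if it takes over 59 s, if anything falls off the work surface, if the arm or the gripper's body presses on something with over 40 N, if the wrist force passes 120 N, or if a joint passes its speed limit or range.

## Working session

There is one attempt and no reset: what is moved stays moved. The work goes in short steps, Python scripts to look and compute and a shell command to move; the robot and the scene stay as the last step left them, time stands still between calls to the robot, and variables do not carry over. Pictures are saved under pics/ and viewed, at most 10 in all, crops included, and the job is handed in when it is done.

```bash
mkdir -p pics; cat > h.py <<'E'
import numpy as np,cv2
from bench import manip
def cam(n):
    m=manip.camera_model(n); f=192/np.tan(np.radians(m["vertical_fov"])/2)
    K=np.array([[f,0,m["cx"]],[0,f,m["cy"]],[0,0,1.]]); return K,np.array(m["D"],float),np.array(m["R"]),np.array(m["t"])
def proj(n,X):
    K,D,R,t=cam(n); return cv2.projectPoints(np.atleast_2d(np.array(X,float)),cv2.Rodrigues(R)[0],t,K,D)[0][:,0]
def ray(n,uv,z):
    K,D,R,t=cam(n); p=cv2.undistortPoints(np.array(uv,float).reshape(-1,1,2),K,D)[:,0]
    d=np.c_[p,np.ones(len(p))]@R; c=-R.T@t
    return c+d*((z-c[2])/d[:,2])[:,None]
E
python3 - <<'E'
from h import *
ims=[]
for n in("top","side"):
    im=manip.camera(n); cv2.imwrite(f"pics/{n}0.png",im[:,:,::-1]); ims.append(im)
    K,D,R,t=cam(n); print(n,K[0,0],(-R.T@t).round(3),R[2].round(2))
    for q in["square_grip","square","jig","stop_fence","swing_fence","objective_box","eyepiece","holder","tape","post","case","fork"]:
        r=manip.trace(q,n)
        if r:
            m=r[0]["region"]; ys,xs=np.nonzero(m); print(q,round(r[0]["score"],2),r[0]["bbox"],xs.mean().round(1),ys.mean().round(1))
            np.save(f"{n}_{q}.npy",m)
cv2.imwrite("pics/top0b.png",cv2.resize(ims[0],(800,600),interpolation=cv2.INTER_CUBIC)[:,:,::-1])
cv2.imwrite("pics/side0b.png",cv2.resize(ims[1],(800,600),interpolation=cv2.INTER_CUBIC)[:,:,::-1])
E
```

```text
top 466.7190278766574 [0.45  0.123 1.245] [ 0.14 -0.03 -0.99]
square_grip 0.85 [335.6, 239.3, 41.3, 60.5] 353.4 266.1
square 0.62 [341.7, 239.8, 32.7, 60.1] 353.7 265.8
jig 0.79 [186.3, 208.5, 75.6, 76.9] 224.1 246.0
stop_fence 0.57 [196.0, 211.8, 54.0, 10.7] 223.1 215.9
swing_fence 0.74 [190.3, 219.6, 16.5, 52.0] 198.6 245.2
objective_box 0.66 [259.5, 137.2, 19.1, 18.8] 268.4 145.7
eyepiece 0.46 [222.4, 143.1, 12.1, 16.7] 229.6 151.5
holder 0.57 [279.8, 164.8, 17.5, 13.7] 287.2 169.7
tape 0.57 [197.8, 154.8, 23.2, 20.2] 208.3 164.8
post 0.54 [291.2, 136.2, 4.4, 6.6] 292.4 137.8
case 0.7 [118.2, 233.8, 18.5, 11.1] 127.6 241.0
fork 0.59 [197.4, 156.8, 23.7, 19.3] 208.2 165.6
side 380.20064293238704 [ 0.391 -0.655  0.791] [ 0.19  0.71 -0.68]
square_grip 0.82 [185.2, 279.9, 65.8, 32.2] 216.6 294.8
square 0.82 [184.5, 274.8, 68.8, 36.9] 217.2 294.9
jig 0.69 [178.7, 166.8, 69.3, 56.2] 213.1 195.0
stop_fence 0.72 [230.0, 168.5, 15.9, 35.1] 237.7 185.6
swing_fence 0.67 [188.0, 170.9, 42.8, 16.9] 207.4 176.7
objective_box 0.59 [301.9, 184.9, 17.4, 26.0] 310.2 196.7
eyepiece 0.63 [290.6, 166.3, 5.3, 19.4] 292.9 177.4
holder 0.72 [287.2, 204.9, 17.5, 22.5] 295.6 217.2
tape 0.86 [298.5, 237.5, 27.9, 20.7] 312.2 247.2
post 0.43 [323.0, 202.9, 8.6, 17.2] 325.8 209.2
case 0.58 [196.7, 129.8, 11.7, 17.7] 202.2 140.9
fork 0.48 [270.2, 171.2, 17.9, 8.5] 277.9 173.5
```

View pics/top0b.png

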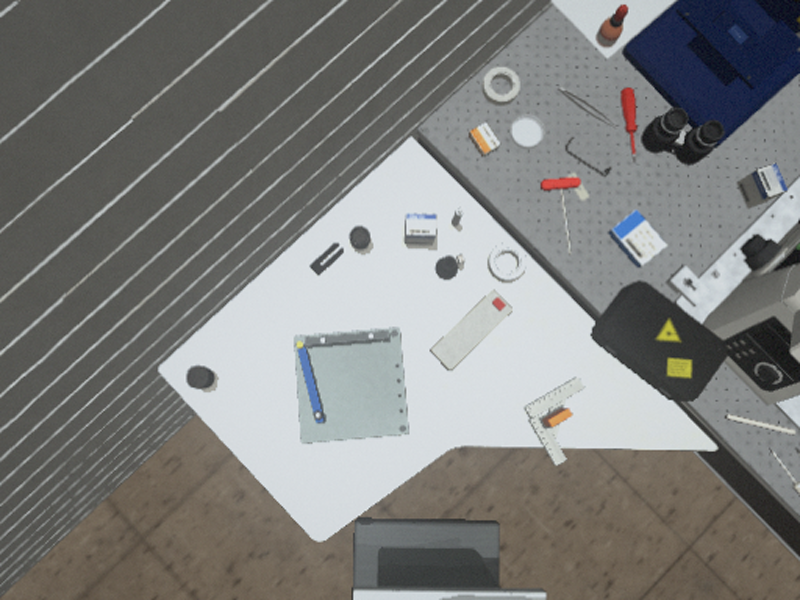

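View pics/side0b.png

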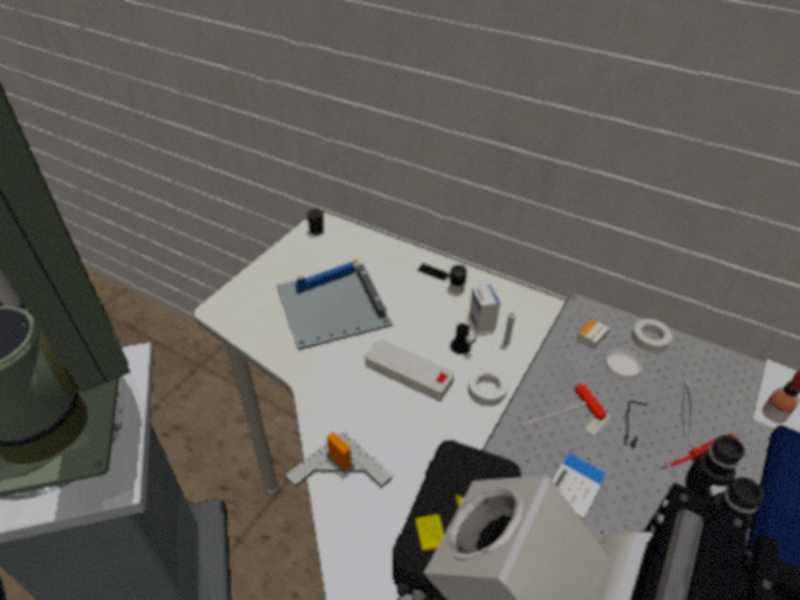

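The top picture shows the square at about (555,418) of 800x600, corner at (526,408) and orange bar at (560,417). The jig's pivot corner is at (300,345), with the blue fence leaning in. The side view agrees. Next I'll fit poses to the masks.

```bash
cat >> h.py <<'E'
def box(x0,x1,y0,y1,z0,z1): return np.array([[x,y,z] for x in(x0,x1) for y in(y0,y1) for z in(z0,z1)])/1000
SQ=[box(16,38,-72,38,0,12),box(-72,38,16,38,0,12)]
BAR=box(-7,7,-20,20,14,60)
GUS=np.array([[x,y,z] for x,y in((16,-28),(16,16),(-28,16)) for z in(0,12)])/1000
JIG=[box(-90,90,-90,90,0,8)]
def place(P,p,z0=0):
    c,s=np.cos(p[2]),np.sin(p[2]); return np.c_[P[:,0]*c-P[:,1]*s+p[0],P[:,0]*s+P[:,1]*c+p[1],P[:,2]+z0]
def sil(n,parts,p,z0=0,S=4):
    m=np.zeros((384*S,512*S),np.uint8)
    for P in parts:
        q=(proj(n,place(P,p,z0))+.5)*S
        cv2.fillConvexPoly(m,cv2.convexHull(q.astype(np.float32)).astype(np.int32),255)
    return cv2.resize(m,(512,384),interpolation=cv2.INTER_AREA)/255.
def fit(terms,p0,step=(.01,.01,.06)):
    from scipy.optimize import minimize
    def cost(p): return sum(np.abs(sil(n,parts,p,z0)-m).sum()/m.sum() for n,parts,m,z0 in terms)
    best=None
    for k in range(3):
        s=np.array(step)/2**k; p0=p0 if best is None else best.x
        best=minimize(cost,p0,method="Nelder-Mead",options=dict(initial_simplex=np.vstack([p0]+[p0+np.eye(3)[i]*s[i] for i in range(3)]),xatol=1e-5,fatol=1e-5))
    return best.x,best.fun
def orange(im):
    h=cv2.cvtColor(im,cv2.COLOR_RGB2HSV); return (h[...,0]>4)&(h[...,0]<22)&(h[...,1]>150)&(h[...,2]>80)
E
python3 - <<'E'
from h import *
g=lambda n,q:np.load(f"{n}_{q}.npy").astype(float)
im={n:cv2.imread(f"pics/{n}0.png")[:,:,::-1] for n in("top","side")}
om={}
for n in im:
    a=cv2.dilate(g(n,"square"),np.ones((9,9))); o=orange(im[n])*(a>0); om[n]=o.astype(float); ys,xs=np.nonzero(o); print(n,"orange",o.sum(),xs.mean(),ys.mean())
c=ray("top",[[526*.64,408*.64],[355,259],[562*.64,460*.64],[582*.64,382*.64]],0.006);print("corner,limb ends",c.round(3))
d=c[0]-c[3]; yaw=np.arctan2(d[1],d[0])-np.pi/2
ctr=ray("top",[[560*.64,417*.64]],.05)[0]
p0=np.array([ctr[0],ctr[1],yaw]);print("init",p0)
for lab,T in dict(both=[(n,SQ+[GUS,BAR],g(n,"square"),0) for n in im]+[(n,[BAR],om[n],0) for n in im],top=[("top",SQ+[GUS,BAR],g("top","square"),0),("top",[BAR],om["top"],0)],side=[("side",SQ+[GUS,BAR],g("side","square"),0),("side",[BAR],om["side"],0)]).items():
    print("square",lab,*fit(T,p0))
jc=ray("top",[[224,246]],.01)[0]
for lab,ns in dict(both=im,top=["top"],side=["side"]).items():
    print("jig",lab,*fit([(n,JIG,g(n,"jig"),0) for n in ns],np.array([jc[0],jc[1],0.0])))
# edges from the picture
J=ray("top",np.array([[300,338],[400,330],[409,433],[303,442]])*.64,.008);print("plate corners",J.round(3))
F=ray("top",np.array([[305,348],[323,415]])*.64,.03);print("fence face",F.round(3))
for q,z in[("tape",.019),("case",.048),("holder",.05)]: 
    ys,xs=np.nonzero(g("top",q));print(q,ray("top",[[xs.mean(),ys.mean()]],z/2).round(3))
v=np.zeros((600,800,3),np.uint8)
E
```

```text
top orange 3 355.6666666666667 268.6666666666667
side orange 211 216.86729857819904 288.70616113744074
corner,limb ends [[ 0.45  -0.124  0.006]
 [ 0.456 -0.173  0.006]
 [ 0.364 -0.185  0.006]
 [ 0.496 -0.221  0.006]]
init [ 0.43628861 -0.17152792  0.44385594]
square both [ 0.4399893  -0.16666495  0.20899017] 43.47422726343211Traceback (most recent call last):
  File "<stdin>", line 12, in <module>
  File "h.py", line 31, in fit
    best=minimize(cost,p0,method="Nelder-Mead",options=dict(initial_simplex=np.vstack([p0]+[p0+np.eye(3)[i]*s[i] for i in range(3)]),xatol=1e-5,fatol=1e-5))
    res = _minimize_neldermead(fun, x0, args, callback, bounds=bounds,
                               **options)
    fsim[j] = func(sim[j])
              ~~~~^^^^^^^^
    fx = function(np.copy(x), *(wrapper_args + args))
  File "h.py", line 27, in cost
    def cost(p): return sum(np.abs(sil(n,parts,p,z0)-m).sum()/m.sum() for n,parts,m,z0 in terms)
                        ~~~^^^^^^^^^^^^^^^^^^^^^^^^^^^^^^^^^^^^^^^^^^^^^^^^^^^^^^^^^^^^^^^^^^^^^
  File "h.py", line 27, in <genexpr>
    def cost(p): return sum(np.abs(sil(n,parts,p,z0)-m).sum()/m.sum() for n,parts,m,z0 in terms)
                                   ~~~^^^^^^^^^^^^^^
  File "h.py", line 22, in sil
    q=(proj(n,place(P,p,z0))+.5)*S
       ~~~~^^^^^^^^^^^^^^^^^
  File "h.py", line 7, in proj
    K,D,R,t=cam(n); return cv2.projectPoints(np.atleast_2d(np.array(X,float)),cv2.Rodrigues(R)[0],t,K,D)[0][:,0]
            ~~~^^^
  File "h.py", line 4, in cam
    m=manip.camera_model(n); f=192/np.tan(np.radians(m["vertical_fov"])/2)
ValueError: time passes only in moves, steps and waits
```

```bash
sed -i 's/^def cam(n):/import functools\n@functools.cache\ndef cam(n):/; s/^def orange.*//; s/^    h=cv2.cvtColor(im.*$/def orange(im): i=im.astype(int); return (i[...,0]-i[...,2]>55)\&(i[...,0]-i[...,1]>30)/' h.py
cat > fit.py <<'E'
from h import *
g=lambda n,q:np.load(f"{n}_{q}.npy").astype(float)
im={n:cv2.imread(f"pics/{n}0.png")[:,:,::-1] for n in("top","side")}
om={}
for n in im:
    a=cv2.dilate(g(n,"square"),np.ones((9,9))); o=orange(im[n])*(a>0); om[n]=o.astype(float); ys,xs=np.nonzero(o); print(n,"orange",o.sum(),xs.mean(),ys.mean())
p0=np.array([.43,-.172,.53])
for lab,ns in dict(both=im,top=["top"],side=["side"]).items():
    print("square",lab,*fit([(n,SQ+[GUS,BAR],g(n,"square"),0) for n in ns]+[(n,[BAR],om[n],0) for n in ns],p0))
jc=ray("top",[[224,246]],.01)[0]
for lab,ns in dict(both=im,top=["top"],side=["side"]).items():
    print("jig",lab,*fit([(n,JIG,g(n,"jig"),0) for n in ns],np.array([jc[0],jc[1],0.0])))
J=ray("top",np.array([[294,334],[400,328],[409,433],[303,442]])*.64,.008);print("plate corners",J.round(3))
F=ray("top",np.array([[305,348],[323,415]])*.64,.03);print("fence face",F.round(3))
E
python3 fit.py; tail -3 h.py
```

```text
top orange 87 357.6666666666667 266.82758620689657
side orange 228 216.71491228070175 287.99122807017545
square both [ 0.43740573 -0.1695432   0.55321978] 1.1037801832640743
square top [ 0.43665608 -0.16969865  0.54224169] 0.7585786535303776
square side [ 0.43751102 -0.1684458   0.53184393] 0.287744149238333
jig both [0.48502843 0.1744585  0.10722956] 0.08968815073084042
jig top [0.48424762 0.17365817 0.11192599] 0.015781841450290646
jig side [0.48567176 0.17875863 0.11224277] 0.04750988552818025
plate corners [[0.566 0.272 0.008]
 [0.581 0.092 0.008]
 [0.404 0.073 0.008]
 [0.386 0.25  0.008]]
fence face [[0.541 0.25  0.03 ]
 [0.432 0.216 0.03 ]]
    return best.x,best.fun

def orange(im): i=im.astype(int); return (i[...,0]-i[...,2]>55)&(i[...,0]-i[...,1]>30)
```

```bash
python3 - <<'E'
from h import *
from scipy.spatial.transform import Rotation as R
o=manip.get_obs(); r=R.from_quat(o["ee_rot"]).as_matrix(); print(o["t"],o["eef_pos"],r.round(3),o["finger_gap"],manip.hold_point_z)
y=np.arctan2(r[1,1],r[0,1]); print("yaw of tool y",y,[(0.543+k*np.pi-y) for k in(-1,0,1)])
E
```

```text
1.3 [ 0.20028152 -0.53898938  0.23134251] [[ 0.937  0.348 -0.   ]
 [ 0.348 -0.937 -0.   ]
 [-0.     0.    -1.   ]] 0.08524527033575839 0.0187
yaw of tool y -1.2149958855081706 [np.float64(-1.3835967680816224), np.float64(1.7579958855081705), np.float64(4.899588539097964)]
```

```bash
python3 -m creep '[[2.37,3.7,-0.8,0,0,0.176,1],[2.37,3.7,-0.8,0,0,0.176,1],[2.37,3.7,-0.8,0,0,0.176,1],[2.37,3.7,-0.8,0,0,0.176,1],[2.37,3.7,-0.8,0,0,0.176,1],[2.37,3.7,-0.8,0,0,0.176,1],[2.37,3.7,-0.8,0,0,0.176,1],[2.37,3.7,-0.8,0,0,0.176,1],[2.37,3.7,-0.8,0,0,0.176,1],[2.37,3.7,-0.8,0,0,0.176,1],[0,0,0,0,0,0,1],[0,0,0,0,0,0,1]]' 50
cat > st.py <<'E'
from h import *
from scipy.spatial.transform import Rotation as R
o=manip.get_obs(); r=R.from_quat(o["ee_rot"]).as_matrix(); print("t",round(o["t"],2),"p",np.round(o["eef_pos"],4),"yawy",round(np.arctan2(r[1,1],r[0,1]),4),"tilt",r[:2,2].round(4),"F",np.round(o["force"],1),"T",np.round(o["wrist_torque"],2),"gap",round(o["finger_gap"],4),"gf",np.round(o["gripper_force"],1),"q",np.round(o["joint_positions"],2))
E
python3 st.py
python3 - <<'E'
from h import *
a=[]
for n,c in(("top",(300,200)),("side",(140,200))):
    im=manip.camera(n); cv2.imwrite(f"pics/{n}1.png",im[:,:,::-1]); a.append(cv2.resize(im[c[1]:c[1]+130,c[0]:c[0]+130],(400,400),interpolation=cv2.INTER_CUBIC))
cv2.imwrite("pics/v1.png",np.hstack(a)[:,:,::-1])
E
```

```text
t: 2.8
eef_pos: [0.4372, -0.1693, 0.1515]
ee_rot: [0.491, 0.871, -0.0, 0.0]
force: [0.6, -1.1, -0.1]
finger_gap: 0.0851
gripper_force: 0.0
t 2.8 p [ 0.4372 -0.1693  0.1515] yawy 0.5444 tilt [-0.     -0.0004] F [ 0.6 -1.1 -0.1] T [0.01 0.02 0.01] gap 0.0851 gf 0.0 q [-0.39  0.23  1.92 -0.    1.   -0.94]
```

View pics/v1.png

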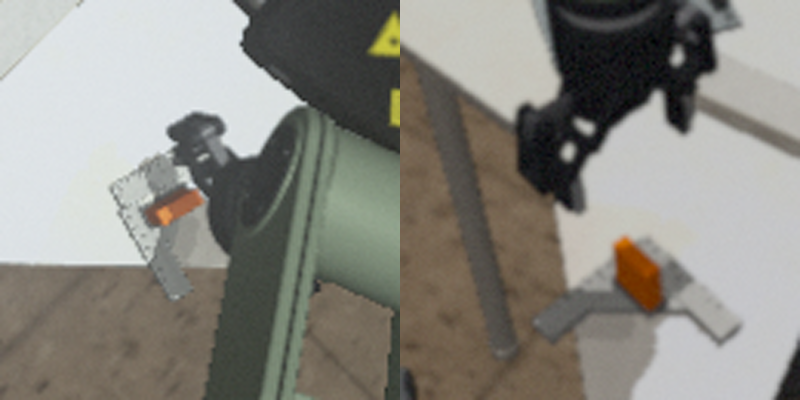

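The picture shows the open fingers above and astride the orange bar, with the closing line across its faces, so I'll descend and grip.

```bash
python3 -m creep '[[0,0,-4,0,0,0,1],[0,0,-4,0,0,0,1],[0,0,-3,0,0,0,1],[0,0,-1.8,0,0,0,1],[0,0,0,0,0,0,1],[0,0,0,0,0,0,0.5],[0,0,0,0,0,0,0],[0,0,0,0,0,0,0],[0,0,0,0,0,0,0],[0,0,0,0,0,0,0],[0,0,0,0,0,0,0],[0,0,0,0,0,0,0]]' 60; python3 st.py
```

```text
t: 4.4
eef_pos: [0.4376, -0.1691, 0.0239]
ee_rot: [0.491, 0.871, 0.0, 0.0]
force: [-0.7, -1.0, 6.3]
finger_gap: 0.0136
gripper_force: 60.0
t 4.4 p [ 0.4376 -0.1691  0.0239] yawy 0.5452 tilt [ 0.0008 -0.0004] F [-0.7 -1.   6.3] T [ 0.    0.2  -0.01] gap 0.0136 gf 60.0 q [-0.39  0.4   2.07 -0.    0.67 -0.94]
```

```bash
python3 -m creep '[[0,0,2,0,0,0,0],[0,0,3,0,0,0,0],[0,0,3,0,0,0,0],[0.63,3.49,0,0,0,-0.0434,0],[0.63,3.49,0,0,0,-0.0434,0],[0.63,3.49,0,0,0,-0.0434,0],[0.63,3.49,0,0,0,-0.0434,0],[0.63,3.49,0,0,0,-0.0434,0],[0.63,3.49,0,0,0,-0.0434,0],[0.63,3.49,0,0,0,-0.0434,0],[0.63,3.49,0,0,0,-0.0434,0],[0.63,3.49,0,0,0,-0.0434,0],[0.63,3.49,0,0,0,-0.0434,0],[0,0,0,0,0,0,0],[0,0,0,0,0,0,0]]'; python3 st.py
python3 - <<'E'
from h import *
a=[]
for n,c in(("top",(170,190)),("side",(150,120))):
    im=manip.camera(n); cv2.imwrite(f"pics/{n}2.png",im[:,:,::-1]); a.append(cv2.resize(im[c[1]:c[1]+120,c[0]:c[0]+120],(400,400),interpolation=cv2.INTER_CUBIC))
cv2.imwrite("pics/v2.png",np.hstack(a)[:,:,::-1])
E
```

```text
t: 6.28
eef_pos: [0.4993, 0.1795, 0.1025]
ee_rot: [0.667, 0.745, -0.001, -0.0]
force: [-0.1, 0.2, -3.3]
finger_gap: 0.0134
gripper_force: 59.1
t 6.28 p [0.4993 0.1795 0.1025] yawy 0.1118 tilt [-0.0022 -0.0011] F [-0.1  0.2 -3.3] T [-0.    0.   -0.02] gap 0.0134 gf 59.1 q [ 0.32  0.37  1.85 -0.    0.93  0.21]
```

View pics/v2.png

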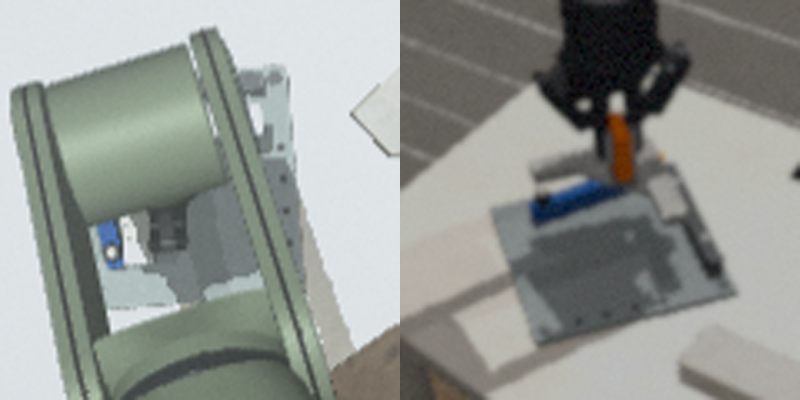

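The square hangs level above the plate, parallel to the jig. In the side crop its limb is at (590,170), above and inside the blue fence. I'll shift a little further from the blue fence and go down.

```bash
python3 -m creep '[[0.04,-0.4,-2,0,0,0,0],[0,0,-2,0,0,0,0],[0,0,-1.5,0,0,0,0],[0,0,-1,0,0,0,0],[0,0,-0.3,0,0,0,0],[0,0,0,0,0,0,0],[0,0,0,0,0,0,0]]'; python3 st.py
python3 - <<'E'
from h import *
im=manip.camera("side"); cv2.imwrite("pics/side3.png",im[:,:,::-1]); a=im[150:230,170:256]
t=manip.camera("top")[195:290,175:277]
cv2.imwrite("pics/v3.png",np.hstack([cv2.resize(x,(400,372),interpolation=cv2.INTER_CUBIC) for x in(t,a)])[:,:,::-1])
E
```

```text
t: 7.25
eef_pos: [0.5011, 0.1762, 0.0359]
ee_rot: [0.667, 0.745, 0.001, 0.0]
force: [-0.1, 0.0, -3.2]
finger_gap: 0.0133
gripper_force: 59.0
t 7.25 p [0.5011 0.1762 0.0359] yawy 0.1111 tilt [0.0013 0.0004] F [-0.1  0.  -3.2] T [ 0.07 -0.   -0.03] gap 0.0133 gf 59.0 q [ 0.32  0.45  1.92 -0.    0.76  0.21]
```

View pics/v3.png

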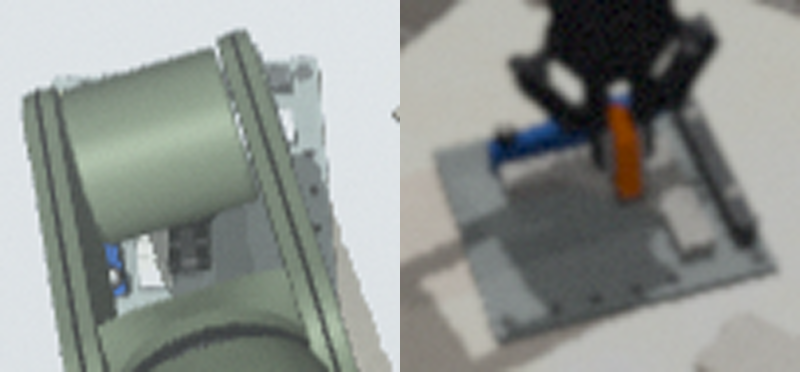

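The square is low over the plate, inside both fences and touching nothing (force is only its weight). Next I'll feel for the plate.

```bash
python3 -m creep '[[0,0,-0.1,0,0,0,0],[0,0,-0.1,0,0,0,0],[0,0,-0.1,0,0,0,0],[0,0,0,0,0,0,0]]'; python3 st.py
```

```text
t: 7.85
eef_pos: [0.5006, 0.176, 0.0322]
ee_rot: [0.667, 0.745, -0.0, -0.0]
force: [-0.3, 0.9, -3.2]
finger_gap: 0.0133
gripper_force: 59.0
t 7.85 p [0.5006 0.176  0.0322] yawy 0.1111 tilt [-0.0002 -0.0001] F [-0.3  0.9 -3.2] T [ 0.01  0.01 -0.03] gap 0.0133 gf 59.0 q [ 0.32  0.46  1.92 -0.    0.76  0.21]
```

```bash
for i in 1 2; do python3 -m creep '[[0,0,-0.05,0,0,0,0],[0,0,0,0,0,0,0]]'; done; python3 st.py
```

```text
t: 8.1
eef_pos: [0.5008, 0.176, 0.0319]
ee_rot: [0.667, 0.745, 0.0, 0.0]
force: [0.6, -0.0, -1.8]
finger_gap: 0.0133
gripper_force: 59.4
t: 8.35
eef_pos: [0.5008, 0.176, 0.0319]
ee_rot: [0.667, 0.745, 0.0, 0.0]
force: [-2.5, -0.4, 4.5]
finger_gap: 0.0135
gripper_force: 60.3
t 8.35 p [0.5008 0.176  0.0319] yawy 0.111 tilt [0.0004 0.0001] F [-2.5 -0.4  4.5] T [-0.09  0.32 -0.02] gap 0.0135 gf 60.3 q [ 0.32  0.46  1.93 -0.    0.76  0.21]
```

```bash
python3 -m creep '[[0,0,0.04,0,0,0,0],[0.4,0.045,0,0,0,0,0],[0.4,0.045,0,0,0,0,0],[0.3,0.035,0,0,0,0,0],[0.1,0.01,0,0,0,0,0],[0,0,0,0,0,0,0]]'; python3 st.py; python3 -m creep '[[0.1,0.01,0,0,0,0,0],[0.1,0.01,0,0,0,0,0],[0,0,0,0,0,0,0]]';python3 st.py;
```

```text
t: 9.1
eef_pos: [0.5118, 0.1773, 0.0319]
ee_rot: [0.667, 0.745, -0.001, -0.001]
force: [-4.3, 0.4, 5.9]
finger_gap: 0.013
gripper_force: 60.5
t 9.1 p [0.5118 0.1773 0.0319] yawy 0.1106 tilt [-0.0019 -0.0002] F [-4.3  0.4  5.9] T [-0.08  0.59  0.02] gap 0.013 gf 60.5 q [0.31 0.47 1.9  0.   0.77 0.2 ]
t: 9.48
eef_pos: [0.5138, 0.1775, 0.0319]
ee_rot: [0.667, 0.745, -0.001, -0.001]
force: [-5.0, -0.4, 4.8]
finger_gap: 0.0129
gripper_force: 60.4
t 9.47 p [0.5138 0.1775 0.0319] yawy 0.1108 tilt [-0.0017 -0.0001] F [-5.  -0.4  4.8] T [-0.05  0.59 -0.01] gap 0.0129 gf 60.4 q [0.31 0.48 1.89 0.   0.77 0.2 ]
```

```bash
python3 -m creep '[[0,0,0.03,0,0,0,0],[0.1,0.01,0,0,0,0,0],[0,0,0,0,0,0,0]]'; python3 st.py; for i in 1 2 3; do python3 -m creep '[[0.1,0.01,0,0,0,0,0],[0,0,0,0,0,0,0]]' >/dev/null;python3 st.py;done
```

```text
t: 9.85
eef_pos: [0.5155, 0.1776, 0.0319]
ee_rot: [0.667, 0.745, -0.0, -0.0]
force: [-3.1, 0.8, 2.0]
finger_gap: 0.0132
gripper_force: 60.0
t 9.85 p [0.5155 0.1776 0.0319] yawy 0.1109 tilt [-0.0006 -0.0001] F [-3.1  0.8  2. ] T [-0.    0.53  0.04] gap 0.0132 gf 60.0 q [0.31 0.48 1.89 0.   0.77 0.2 ]
t 10.1 p [0.5155 0.1776 0.0319] yawy 0.1108 tilt [-0.0026 -0.0004] F [-6.3  0.   4.3] T [-0.01  0.84 -0.02] gap 0.013 gf 60.5 q [0.31 0.48 1.89 0.   0.78 0.2 ]
t 10.35 p [0.5156 0.1777 0.032 ] yawy 0.1107 tilt [-0.0044 -0.0007] F [-8.   0.9  6.8] T [ 0.    1.13 -0.07] gap 0.0132 gf 60.9 q [0.31 0.48 1.89 0.   0.78 0.2 ]
t 10.6 p [0.5156 0.1776 0.0321] yawy 0.1105 tilt [-0.0065 -0.001 ] F [-10.8  -0.    8.6] T [ 0.05  1.53 -0.04] gap 0.0133 gf 61.2 q [0.31 0.48 1.89 0.   0.78 0.2 ]
```

```bash
python3 -m creep '[[-0.1,0,0.05,0,0,0,0],[-0.03,0.3,0,0,0,0,0],[-0.04,0.35,0,0,0,0,0],[-0.04,0.35,0,0,0,0,0],[0,0,0,0,0,0,0]]'; python3 st.py;  python3 -m creep '[[-0.04,0.35,0,0,0,0,0],[-0.04,0.35,0,0,0,0,0],[-0.04,0.35,0,0,0,0,0],[0,0,0,0,0,0,0]]'; python3 st.py
```

```text
t: 11.22
eef_pos: [0.5147, 0.186, 0.0321]
ee_rot: [0.667, 0.745, -0.003, -0.0]
force: [-5.9, -6.2, 3.6]
finger_gap: 0.013
gripper_force: 60.3
t 11.22 p [0.5147 0.186  0.0321] yawy 0.1118 tilt [-0.0045 -0.0038] F [-5.9 -6.2  3.6] T [-1.03  0.87 -0.11] gap 0.013 gf 60.3 q [ 0.33  0.48  1.88 -0.    0.78  0.22]
t: 11.72
eef_pos: [0.5136, 0.1962, 0.0321]
ee_rot: [0.666, 0.746, -0.003, -0.0]
force: [-5.7, -7.4, 5.1]
finger_gap: 0.0134
gripper_force: 60.5
t 11.72 p [0.5136 0.1962 0.0321] yawy 0.112 tilt [-0.0043 -0.0042] F [-5.7 -7.4  5.1] T [-1.23  0.76 -0.14] gap 0.0134 gf 60.5 q [ 0.35  0.48  1.88 -0.    0.79  0.24]
```

```bash
python3 -m creep '[[-0.03,0.3,0.03,0,0,0,0],[-0.03,0.3,0,0,0,0,0],[-0.03,0.3,0,0,0,0,0],[0,0,0,0,0,0,0]]' >/dev/null; python3 st.py;for i in 1 2 3 4; do python3 -m creep '[[-0.01,0.1,0,0,0,0,0],[0,0,0,0,0,0,0]]' >/dev/null;python3 st.py;done
```

```text
t 12.22 p [0.5126 0.205  0.0322] yawy 0.1121 tilt [-0.0045 -0.0046] F [-5.3 -7.2  4.2] T [-1.35  0.71 -0.08] gap 0.0133 gf 60.1 q [ 0.36  0.49  1.87 -0.    0.79  0.25]
t 12.47 p [0.5125 0.2057 0.0322] yawy 0.1122 tilt [-0.0046 -0.005 ] F [-5.  -8.9  3.7] T [-1.54  0.68 -0.07] gap 0.0129 gf 60.1 q [ 0.36  0.49  1.87 -0.    0.79  0.25]
t 12.72 p [0.5125 0.2066 0.0322] yawy 0.1122 tilt [-0.0046 -0.0052] F [-4.6 -8.8  4.1] T [-1.5   0.61 -0.06] gap 0.0135 gf 60.1 q [ 0.36  0.49  1.87 -0.    0.79  0.26]
t 12.97 p [0.5123 0.2076 0.0322] yawy 0.1124 tilt [-0.0046 -0.0053] F [-5.4 -9.1  3.7] T [-1.59  0.62 -0.08] gap 0.0132 gf 60.2 q [ 0.37  0.49  1.87 -0.    0.79  0.26]
t 13.22 p [0.5123 0.2078 0.0323] yawy 0.1127 tilt [-0.0046 -0.0066] F [ -4.9 -12.6   5.3] T [-2.01  0.58 -0.11] gap 0.0131 gf 60.4 q [ 0.37  0.49  1.87 -0.01  0.79  0.26]
```

Travel stopped at y≈0.2078, about where home is expected. I'll press a little more and compare.

```bash
for i in 1 2; do python3 -m creep '[[0.09,0.11,0.02,0,0,0,0],[0,0,0,0,0,0,0]]' >/dev/null;python3 st.py;done; python3 -m creep '[[0.09,0.21,0.02,0,0,0,0],[0,0,0,0,0,0,0]]' >/dev/null;python3 st.py
python3 - <<'E'
from h import *
im=manip.camera("side"); cv2.imwrite("pics/side4.png",im[:,:,::-1]); a=im[150:230,170:256]
t=manip.camera("top"); cv2.imwrite("pics/top4.png",t[:,:,::-1]); t=t[195:290,175:277]
cv2.imwrite("pics/v4.png",np.hstack([cv2.resize(x,(400,372),interpolation=cv2.INTER_CUBIC) for x in(t,a)])[:,:,::-1])
for n in("side","top"):
    for q in("swing_fence","stop_fence"):
        r=manip.trace(q,n); print(n,q,[(x["score"],x["bbox"]) for x in r[:2]])
# predicted fence faces (top edges) in pixels
J=np.array([.4845,.174,.111])
for q,P in dict(swing=[[70,70,30],[-58,70,30]],stop=[[70,70,30],[70,-70,30]]).items(): print(q,proj("side",place(np.array(P)/1000,J)).round(1),proj("top",place(np.array(P)/1000,J)).round(1))
E
```

```text
t 13.47 p [0.5123 0.2079 0.0323] yawy 0.113 tilt [-0.0067 -0.0084] F [ -6.1 -15.6   7.1] T [-2.53  0.73 -0.13] gap 0.0131 gf 60.6 q [ 0.37  0.49  1.86 -0.01  0.8   0.26]
t 13.72 p [0.5124 0.208  0.0325] yawy 0.1133 tilt [-0.0087 -0.0103] F [ -6.5 -18.1   7.7] T [-3.06  0.96 -0.23] gap 0.0134 gf 60.9 q [ 0.37  0.49  1.86 -0.01  0.8   0.26]
t 13.97 p [0.5124 0.2085 0.0327] yawy 0.1141 tilt [-0.0109 -0.0134] F [ -7.9 -23.8  11.8] T [-4.04  1.12 -0.27] gap 0.0132 gf 61.4 q [ 0.37  0.49  1.86 -0.01  0.81  0.26]
side swing_fence [(0.55, [185.3, 173.6, 26.6, 10.8]), (0.27, [322.1, 200.6, 9.4, 20.1])]
side stop_fence [(0.74, [229.1, 169.4, 19.2, 35.4])]
top swing_fence [(0.4, [191.5, 243.4, 5.4, 21.2])]
top stop_fence []
swing [[227.5 169. ]
 [187.2 178.2]] [[194.7 220.8]
 [198.3 270.4]]
stop [[227.5 169. ]
 [242.4 198.2]] [[194.7 220.8]
 [248.3 216.1]]
```

View pics/v4.png

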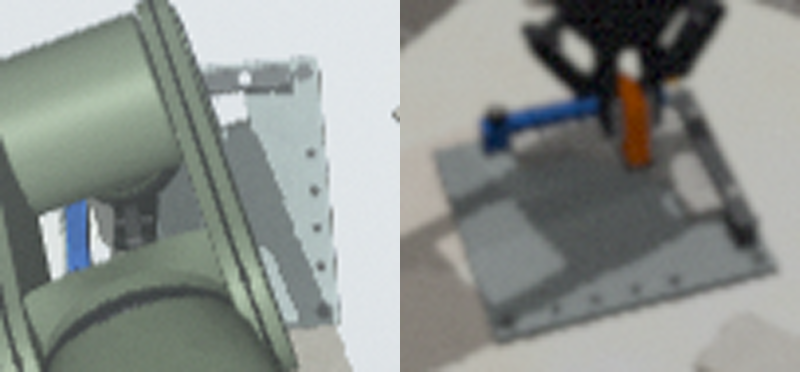

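The picture shows the blue fence square to the black one, with the limb along it. But the tool has tipped 0.7° and risen 0.8 mm, so the square's tails are lifting. I'll ease the push and counter-tilt to lay it flat.

```bash
python3 -m creep '[[0.02,-0.2,0,0,0,-0.001,0],[0,0,0,0,0,0,0]]' >/dev/null;python3 st.py; for i in 1 2; do python3 -m creep '[[0,0,0,0.005,-0.005,-0.001,0],[0,0,0,0,0,0,0]]' >/dev/null;python3 st.py; done
```

```text
t 14.53 p [0.5124 0.2082 0.0325] yawy 0.1118 tilt [-0.0108 -0.0101] F [ -8.9 -17.6   8.8] T [-2.82  1.3  -0.18] gap 0.0133 gf 61.0 q [ 0.37  0.49  1.86 -0.01  0.8   0.26]
t 14.78 p [0.5123 0.2082 0.0323] yawy 0.1114 tilt [-0.0059 -0.0053] F [ -8.5 -16.4   6.6] T [-2.93  1.36 -0.1 ] gap 0.0136 gf 60.7 q [ 0.37  0.49  1.87 -0.    0.79  0.26]
t 15.03 p [0.5123 0.2081 0.032 ] yawy 0.1108 tilt [-0.0011 -0.0006] F [ -7.2 -17.3   7.1] T [-2.94  1.34 -0.01] gap 0.0134 gf 60.6 q [ 0.37  0.49  1.87 -0.    0.79  0.25]
```

```bash
python3 -m creep '[[0.25,0.03,0,0.001,-0.004,0,0],[0,0,0,0,0,0,0],[0,0,0,0,0,0,0]]' >/dev/null;python3 st.py; for i in 1 2 3; do python3 -m creep '[[0,0,0,0,0,0.003,0],[0,0,0,0,0,0,0]]' >/dev/null;python3 st.py; done; for i in 1 2 3 4 5 6; do python3 -m creep '[[0,0,0,0,0,-0.003,0],[0,0,0,0,0,0,0]]' >/dev/null;python3 st.py; done
```

```text
t 15.4 p [0.5124 0.2081 0.032 ] yawy 0.1105 tilt [-0.0023 -0.0006] F [-13.9 -16.4  11.8] T [-2.91  2.18 -0.02] gap 0.0133 gf 61.4 q [0.36 0.49 1.87 0.   0.79 0.25]
t 15.65 p [0.5124 0.2081 0.032 ] yawy 0.1129 tilt [-0.0024 -0.0004] F [-14.4 -17.9  11.9] T [-2.95  2.17 -0.12] gap 0.0131 gf 61.5 q [0.36 0.49 1.87 0.   0.79 0.25]
t 15.9 p [0.5124 0.2081 0.032 ] yawy 0.1152 tilt [-0.0025 -0.0003] F [-13.8 -16.4  10.2] T [-2.92  2.15 -0.28] gap 0.0133 gf 61.6 q [0.36 0.49 1.87 0.   0.79 0.25]
t 16.15 p [0.5124 0.2081 0.0321] yawy 0.1176 tilt [-0.0026 -0.0001] F [-14.1 -17.6  11.8] T [-3.    2.11 -0.45] gap 0.0133 gf 61.8 q [0.36 0.49 1.87 0.   0.79 0.25]
t 16.4 p [0.5123 0.2081 0.032 ] yawy 0.1151 tilt [-0.0025 -0.0002] F [-13.6 -17.1  12.5] T [-2.98  2.23 -0.34] gap 0.0133 gf 61.6 q [0.36 0.49 1.87 0.   0.79 0.25]
t 16.65 p [0.5123 0.208  0.032 ] yawy 0.1128 tilt [-0.0024 -0.0005] F [-14.4 -15.9  11.2] T [-2.93  2.21 -0.18] gap 0.0137 gf 61.5 q [0.36 0.49 1.87 0.   0.79 0.25]
t 16.9 p [0.5124 0.2081 0.032 ] yawy 0.1105 tilt [-0.0023 -0.0006] F [-14.4 -17.5  13.2] T [-2.96  2.23 -0.03] gap 0.0135 gf 61.4 q [0.36 0.49 1.87 0.   0.79 0.25]
t 17.15 p [0.5124 0.2081 0.0321] yawy 0.1081 tilt [-0.0022 -0.0008] F [-14.2 -16.9  11.1] T [-2.88  2.26  0.12] gap 0.0129 gf 61.4 q [0.36 0.49 1.87 0.   0.79 0.26]
t 17.4 p [0.5124 0.2081 0.032 ] yawy 0.1057 tilt [-0.0022 -0.001 ] F [-14.3 -16.9  10.6] T [-2.84  2.25  0.3 ] gap 0.0133 gf 61.4 q [ 0.37  0.49  1.87 -0.    0.79  0.26]
t 17.65 p [0.5123 0.2081 0.032 ] yawy 0.103 tilt [-0.0022 -0.001 ] F [-14.1 -15.6  11.9] T [-2.82  2.27  0.37] gap 0.0132 gf 61.4 q [ 0.37  0.49  1.87 -0.    0.79  0.26]
```

```bash
python3 -m creep '[[0,0,0,0,0,0.005,0],[0,0,0,0,0,0.0045,0],[0,0,0,0.001,-0.002,0,0],[0,0,0,0,0,0,0],[0,0,0,0,0,0,0]]' >/dev/null;python3 st.py
python3 - <<'E'
from h import *
im=manip.camera("side"); x0,y0,S=175,155,9
v=cv2.resize(im[y0:y0+60,x0:x0+80],None,fx=S,fy=S,interpolation=cv2.INTER_CUBIC)[:,:,::-1].copy()
J=np.array([.4845,.174,.111])
def ln(P,J,c,z0=0):
    q=((proj("side",place(np.array(P)/1000,J,z0))-[x0,y0]+.5)*S).astype(int); cv2.polylines(v,[q.reshape(-1,1,2)],False,c,1)
ln([[-58,70,30],[70,70,30],[70,-70,30]],J,(0,255,0))
o=manip.get_obs(); ln([[-72,38,12],[38,38,12],[38,-72,12],[16,-72,12]],np.array([o["eef_pos"][0],o["eef_pos"][1],.111]),(0,0,255),.008)
cv2.imwrite("pics/v5.png",v)
E
```

```text
t 18.27 p [0.5123 0.2081 0.032 ] yawy 0.1108 tilt [-0.0004  0.0004] F [-14.3 -16.6  10.9] T [-2.91  2.26 -0.05] gap 0.0127 gf 61.2 q [0.36 0.49 1.87 0.   0.78 0.25]
```

View pics/v5.png

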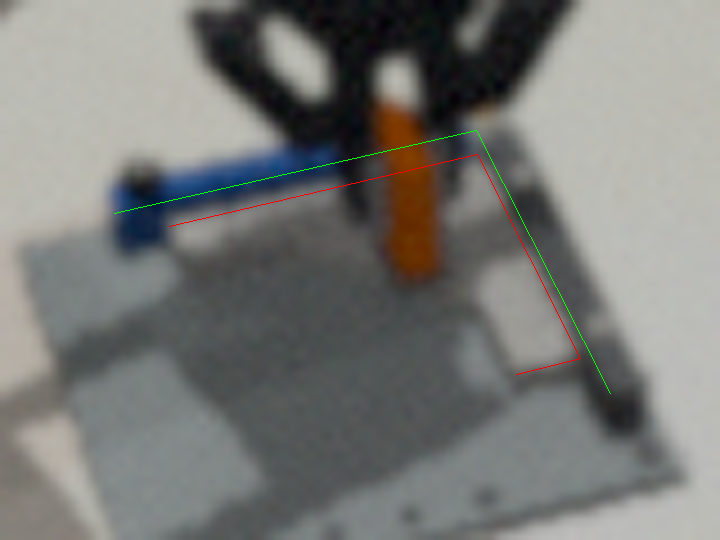

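The overlay shows the limb lying along the blue fence from (165,225) to (350,180) and the other limb along the black fence at (575,350). Both edges are parallel to the predicted right angle, with a uniform shift of about 1 px. The tool is level and at plate height, and holds steady pushes of 14 N and 17 N, so I'm handing in.

```bash
python3 -m creep '[[0,0,0,0,0,0,0],[0,0,0,0,0,0,0],[0,0,0,0,0,0,0],[0,0,0,0,0,0,0]]' >/dev/null; python3 st.py; python3 -c "
from bench import manip
print(manip.close_job())"
```

```text
t 18.82 p [0.5124 0.2081 0.032 ] yawy 0.1109 tilt [-0.0004  0.0004] F [-13.7 -16.9  12. ] T [-2.87  2.26 -0.04] gap 0.0129 gf 61.2 q [0.36 0.49 1.87 0.   0.78 0.25]
the job is handed in; nothing more can be done
None
```

I handed the job in at 18.8 s with the square still gripped, flat on the plate and pressed into the corner (about 14 N against the black fence, 17 N against the blue); the forces and last picture indicate both edges are flush and the blue fence is square, but no verdict came back.

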